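# Take a hot roll out of the contact grill with the kitchen tongs

## Task

The little bread roll in the contact grill is done: swing the grill's lid gently all the way back to its stop and leave it open, then pick up the red-handled kitchen tongs, close their jaws on the roll where it lies on the plate, and lift it about 15 cm above the plate. The roll is hot, so touch it only with the tongs, and leave the mug, the jar and the pepper mill where they are. Finish while still holding the tongs with the roll in their jaws, up in the air.

Things in the scene. Friction and masses are not known exactly. Their poses are not given: they have to be found in the camera images.
- press: Contact grill, steel with a black plate, fixed to the worktop; base 220 deep (x) by 230 wide (y). Origin: centre of its underside, on the worktop; x points from its front (handle side) to the hinge at the back. Flat lower plate 190 x 200, its top 70 above the worktop. Two black hinge posts, 110 high, at x = +105, y = +-100.
- press_lid (a joint): Angle of the grill's lid (rad): 0 level, grows as it swings up and back; hard stop at 1.35 (almost upright). Starts part open. The hinge is stiff: the lid stays wherever it is left; lifting it by the handle takes about 6 to 7 N. Lid 190 deep, 220 wide, 34 thick, about 0.6 kg.
- lid_hinge (a point): Point on the lid's hinge axis, in the middle of the grill's width, 95 above the worktop and 105 behind the grill's origin (its +x). The axis is level, along the grill's y.
- lid_handle (a point): Middle of the lid's handle: black round bar, 12 in diameter, 130 long, parallel to the hinge axis and 240 from it, on two struts 60 to either side of the middle (108 clear between); 34 clear between bar and lid edge. Grip it from above, fingers closing across the bar; the bar can turn between the fingers.
- tongs: Kitchen tongs, 0.15 kg, 230 long, lying on edge on the worktop, 30 high: red handles, black jaws. Origin on the underside, centre line, below the centre of mass, where to grip; x points to the jaws, z up. Pivot 100 behind the origin, handles from 60 behind to 36 ahead, flat jaws from 60 to 115 ahead. Sprung open: 57 over the handles at the origin, 83 between the jaws.
- tong_left: The tongs' arm on their +y side (handle, jaw); origin on the pivot, underside; turns up to 0.15 rad inward from fully open. Pinched at the tongs' origin to 40 over the handles, the jaws are parallel and 51 apart; the least is 27. The spring takes 4 to 5 N there to start closing, 6 N at 51: a light pinch to about 52 carries the tongs still open.
- tong_right: The tongs' arm on their -y side, mirror image of the left one.
- roll: Small round bread roll, golden brown, 50 in diameter, 36 high, about 50 g, rigid, straight-sided from 7 to 23 above its underside; origin at the centre of its underside; it sits on the grill's lower plate.
- mug: Bystander: blue mug, 80 in diameter, 92 high, origin at the centre of its underside. Leave it alone.
- jar: Bystander: amber jam jar with a yellow cap, 66 in diameter, 100 high, origin at the centre of its underside. Leave it alone.
- mill: Bystander: dark wooden pepper mill, 54 in diameter, 150 high, origin at the centre of its underside. Leave it alone.
Things that resemble listed ones, but are neither listed nor needed, are in the scene too. Leave any orange or purple look-alike of the tongs alone.

How it is judged (in metres and radians):
On the way, in this order (a step that is already met when the one before it is completed fails the run):
1. the lid is swung back to its stop (within 0.1 rad) (value of joint press_lid above 1.25 rad), for 0.2 s.
2. the tongs, held in the gripper, are closed on the roll with both jaws while it is still on the plate (contact force between each of tong_left, tong_right and roll above 0.5 N and contact force between the fingers and tongs above 1 N and height (world z) of roll below 0.09 m), for 0.1 s.
At the end, for the whole second after the job is handed in: Roll held in both tong jaws (over 0.3 N each), underside over 10 cm above the plate (17 cm above the worktop), still; tongs in the fingers; roll and tongs off the grill, robot not touching the roll; lid within 0.1 rad of its stop (value of joint press_lid above 1.25 rad and height (world z) of roll above 0.17 m and contact force between each of tong_left, tong_right and roll above 0.3 N and contact force between the fingers and tongs above 1 N and contact force between each of roll, tongs and press below 0.05 N and contact force between roll and the arm below 0.05 N and contact force between roll and the fingers below 0.05 N and linear speed of roll below 0.05 m/s); the arm keeps its last pose, push and grip.
It fails at once if the lid is swung roughly (over 2 rad/s) (velocity of joint press_lid above 2 rad/s or velocity of joint press_lid below -2 rad/s).
It fails at once if the robot itself touches the hot roll (contact force between roll and the fingers above 0.5 N or contact force between roll and the arm above 0.5 N).
It fails at once if the roll is knocked off the plate (height (world z) of roll below 0.05 m).
It fails at once if the mug, the jar or the pepper mill is pushed away (over 3 cm) (distance of any of mug, jar, mill from where it was at the start of the episode above 0.03 m).
It also fails if it takes over 64 s, if anything falls off the work surface, if the arm or the gripper's body presses on something with over 40 N, if the wrist force passes 120 N, or if a joint passes its speed limit or range.

## Robot

A 6-joint arm with a two-finger parallel gripper is mounted at the origin on the work surface. World frame = base frame: x ahead of the robot, y to its left, z up, the work surface at z = 0. Lengths are in mm, angles in degrees, forces in N, time in s.
With the tool pointing down it reaches from about 350 to 850 mm from the base axis. Payload 8.1 kg.
Tool frame: the origin (TCP) lies on the centre line of the jaws, within the pads' length; the fingertips stand 19 mm ahead of it and the grasp point (between the pads) is the TCP; z points along the fingers, y is the direction in which the jaws open and shut (so a half turn about z gives the same grasp; the last joint's range is limited). The gripper opens to 85 mm and grips with 20 to 120 N. Pads are 22 mm wide; open, the fingers measure 114 mm over their backs; the gripper's body (76 mm by 85 mm) begins 54 mm behind the grasp point. The pads swing forward as they close: fully open they stand 13 mm farther back than shut.
Start: joints at [-77.43, 7.471, 85.268, -0, 87.261, -4.893], TCP at [180.082, -572.343, 250.292] pointing down, gripper open.
Joint ranges: [-169.43, 169.43], [-51.17, 129.36], [1.28, 143.12], [-76.62, 256.62], [0, 156.53], [-152.29, 152.29]. Speed limits (degrees/s): [136.94, 136.94, 159.86, 180, 180, 180].

## Interface

Orientations are given as [roll, pitch, yaw] about the fixed x, y, z axes, in that order (R = Rz(yaw) Ry(pitch) Rx(roll)).
In Python, from bench import r, viewer gives the robot as it stands.
- The arm moves only by the tool carry_out, never from a script. Its argument "commands" is a list that holds one entry, the list of rows, each a list of 7 numbers: the finger opening in mm, from 0 to 85.4, then the shift along the tool's x, y, z in mm, then the turn, a rotation vector about the tool's x, y, z in degrees. A call has 1 to 5 rows; each row is the pose to reach, as a shift and turn from the pose commanded when the call began, along the tool's axes at that moment; what a row does not reach only later rows make up. A row lasts 1/8 s, in which the tool goes at most 62.5 mm and 10.7 degrees, less where a joint would pass 70% of its speed; a pose out of reach is approached as far as the arm can. A call with a gripper value outside its range is refused whole. The fingers move at their own pace and stop on an object; "grip_force" is the grip in N (left out, the last holds). Time passes only in rows, so rows that repeat a pose let the fingers close. It gives the time, the measured TCP pose, the force and the opening at its end, in the units of the state.
- r.sense(): the state, without advancing time (a new reading comes with each control period).
- viewer.snapshot(name): name is "side" or "top" or "wrist"; returns the picture (480x640x3 uint8, red, green, blue); there is no depth.
- viewer.calibration(name): a dict with "camera_matrix" (3x3 intrinsics, pixels), "rvec" (rotation vector, rad) and "tvec" (3), from world to camera coordinates, as OpenCV has them. Camera axes: x right, y down, z forward; pixel columns grow to the right and rows downward; lengths in mm; the calibration is good to about 2 mm. A picture is of the moment at which its call begins: read the wrist's pose just before it. calibration takes no time and is no camera call; for the wrist camera it gives the pose at the moment of the call.
- r.hand_in(): hands the job in, once; it reports no verdict.
The state is a dict: "time": time; "joint_pos": joint angles; "qd": joint speeds; "joint_efforts": joint torques, N m; "tool_pos": TCP position; "tcp_rot": TCP orientation; "ft_force": force on the tool from outside, world axes, zero at the start; "wrist_torque": the same for the moment, N m; "finger_gap": finger opening in mm.
Only numpy, scipy, OpenCV 4.12 (cv2) and the standard library are available. Lean on these libraries where they do the work, as an engineer would, in place of code of your own. Each camera call takes 0.05 s, during which the arm holds its last target. There are 200 camera calls.

## Working session

There is one attempt and no reset: what is moved stays moved. The work goes in short steps, Python scripts to look and compute and a tool call to move; the robot and the scene stay as the last step left them, time stands still between calls to the robot, and variables do not carry over. Pictures are saved under pics/ and viewed, about 8 in all and at most 12, crops included, and the job is handed in when it is done.

Besides the shell and the picture viewer there is one more tool, called after ">>>" in YAML: its name, and indented under it one key for each argument. carry_out: Moves the arm, as the interface text tells. Its arguments: {"type":"object","properties":{"commands":{"type":"array","items":{"type":"array","items":{"type":"array","items":{"type":"number"}}}},"grip_force":{"type":"number"}},"required":["commands"]}

```bash
mkdir -p pics; ls; python3 - <<'E'
from bench import r, viewer
import cv2
s=r.sense(); print(s)
for n in("side","top"):
    im=viewer.snapshot(n); cv2.imwrite(f"pics/{n}0.png",im[:,:,::-1]); c=viewer.calibration(n)
    R=cv2.Rodrigues(c["rvec"])[0]; print(n,c["camera_matrix"].tolist(),(-R.T@c["tvec"].ravel()).round(0), R.round(2).tolist())
E
```

```text
pics
{'time': 0.0, 'joint_pos': array([-7.74303637e+01,  7.51194688e+00,  8.53303066e+01,  7.88650477e-04,
        8.72625264e+01, -4.89171093e+00]), 'qd': array([ 0.02833025, -0.06472949, -0.06434678,  0.08795793,  0.13569605,
        0.0143993 ]), 'joint_efforts': array([-2.19921778e-03, -5.69396710e+01, -5.00559318e+01, -5.73685120e-04,
        1.42698051e-02, -1.89511417e-05]), 'tool_pos': array([ 179.96243698, -571.8267509 ,  249.26752122]), 'tcp_rot': array([-1.79895669e+02, -9.71968032e-03,  1.74613000e+01]), 'ft_force': array([-0.48943155,  0.01624826, -0.03890322]), 'wrist_torque': array([-0.0243811 ,  0.03111335, -0.03421901]), 'finger_gap': 85.51538644188714}
side [[536.695959464105, 0.0, 325.6258800510336], [0.0, 536.695959464105, 234.12124544374777], [0.0, 0.0, 1.0]] [-335.  297. 1013.] [[-0.44, -0.9, -0.01], [-0.65, 0.32, -0.69], [0.63, -0.3, -0.72]]
top [[508.60914202311824, 0.0, 321.77839399273347], [0.0, 508.60914202311824, 241.25010298185418], [0.0, 0.0, 1.0]] [ 377. -102. 1433.] [[0.0, -1.0, 0.01], [-1.0, -0.0, -0.06], [0.06, -0.01, -1.0]]
```

View pics/side0.png

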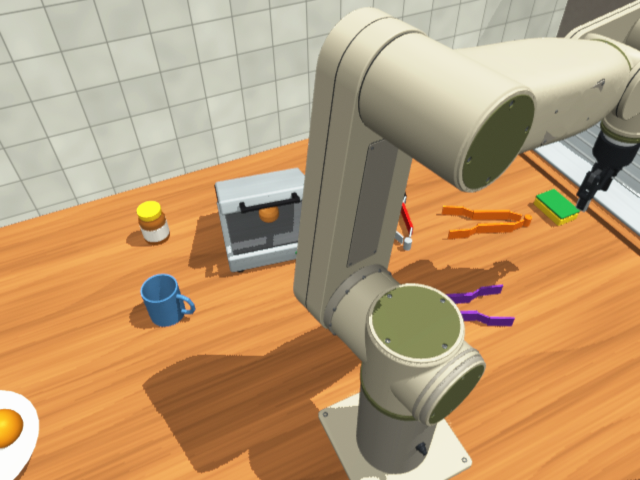

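View pics/top0.png

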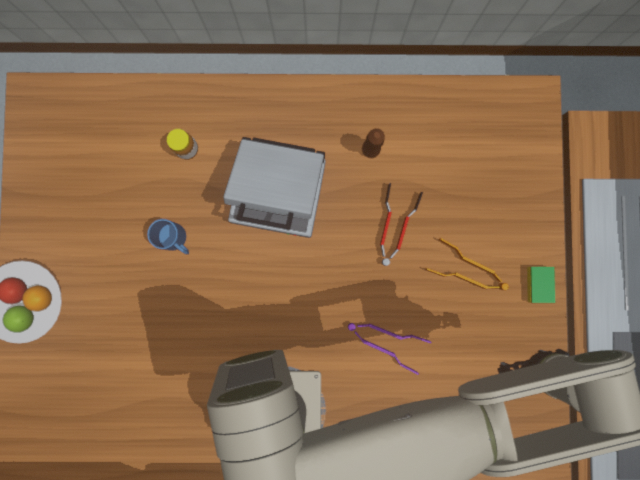

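```bash
cat > h.py <<'E'
import numpy as np, cv2
from bench import r, viewer
def cal(n):
    c=viewer.calibration(n); R=cv2.Rodrigues(np.array(c["rvec"]))[0]; return np.array(c["camera_matrix"]),R,np.array(c["tvec"]).ravel()
def ray(c,p):
    K,R,t=c; d=R.T@np.linalg.solve(K,[p[0],p[1],1.]); return -R.T@t,d/np.linalg.norm(d)
def onz(c,p,z):
    o,d=ray(c,p); return o+d*(z-o[2])/d[2]
def tri(c1,p1,c2,p2):
    o1,d1=ray(c1,p1);o2,d2=ray(c2,p2)
    s=np.linalg.lstsq(np.c_[d1,-d2],o2-o1,rcond=None)[0]; a=o1+s[0]*d1;b=o2+s[1]*d2
    return (a+b)/2,np.linalg.norm(a-b)
def proj(c,P):
    K,R,t=c; q=K@(R@np.asarray(P,float)+t); return q[:2]/q[2]
E
python3 - <<'E'
from h import *
t=cv2.imread("pics/top0.png"); s=cv2.imread("pics/side0.png")
a=cv2.resize(t[125:245,205:335],None,fx=3,fy=3,interpolation=2)
b=cv2.resize(s[160:280,205:335],None,fx=3,fy=3,interpolation=2)
cv2.imwrite("pics/c0.png",np.hstack([a,b]))
c=cal("top")
hsv=cv2.cvtColor(t,cv2.COLOR_BGR2HSV)
m=cv2.inRange(hsv,(0,200,90),(6,255,255))|cv2.inRange(hsv,(174,200,90),(180,255,255))
n,l,st,ce=cv2.connectedComponentsWithStats(m)
for i in range(1,n):
    if st[i,4]>20: 
        print("red",st[i],ce[i],onz(c,ce[i],15).round(0))
for k,p in dict(pivot=(386,261),j1=(388,185),j2=(421,195)).items(): print(k,onz(c,p,15).round(0))
for k,p,z in [("jar",(178,139),100),("mug",(163,235),92),("mill",(376,136),150)]: print(k,onz(c,p,z).round(0))
E
```

```text
pivot [ 413. -289.   15.]
j1 [ 627. -296.   15.]
j2 [ 599. -389.   15.]
jar [733. 273. 100.]
mug [478. 309.  92.]
mill [ 730. -248.  150.]
```

View pics/c0.png

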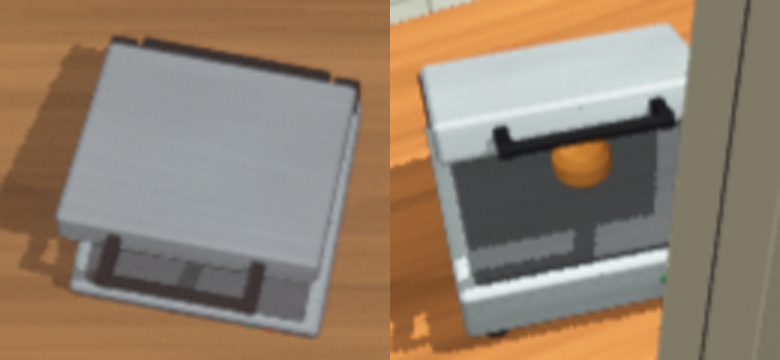

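```bash
python3 - <<'E'
from h import *
c=cal("top");s=cal("side")
L,e1=tri(c,(237.7,216.7),s,(241.7,210));Rr,e2=tri(c,(290.7,226.7),s,(298.3,200.7))
print(L,e1,Rr,e2,np.linalg.norm(L-Rr),(L+Rr)/2)
f1=onz(c,(229,221.7),70);f2=onz(c,(311,236.7),70);print(f1,f2,np.linalg.norm(f1-f2))
d=f1-f2;d/=np.linalg.norm(d);y=d;x=np.array([y[1],-y[0],0]);x=-x if x[0]<0 else x
print("yaw",np.degrees(np.arctan2(x[1],x[0])))
org=(f1+f2)/2+x*110;org[2]=0;print("org",org)
hin=org+105*x;hin[2]=95
v=(L+Rr)/2-hin;print("hinge",hin,"handle rel x,y,z",v@x,v@y,v[2],np.linalg.norm([v@x,v[2]]),"ang",np.arctan2(v[2],-v@x))
t=cv2.imread("pics/top0.png");hsv=cv2.cvtColor(t,cv2.COLOR_BGR2HSV)
for p in[(387,228),(402,233)]: print(hsv[p[1],p[0]-3:p[0]+4].tolist())
E
```

```text
[514.46788958  94.6398048  205.11592159] 0.46677847902620934 [491.65035602 -32.17097567 199.8891827 ] 2.816774441820151 128.95321895930635 [503.0591228   31.23441456 202.50255215]
[516.15482204 139.77506257  70.        ] [476.20835371 -80.83725204  70.        ] 224.19971831002954
yaw -10.263394534986995
org [604.42148573   9.86981054   0.        ]
hinge [707.74138822  -8.83841624  95.        ] handle rel x,y,z -208.54707915494305 2.962654590670013 107.5025521456723 234.6245574143744 ang 0.47595744397530204
[[6, 180, 116], [2, 192, 170], [3, 192, 186], [6, 181, 178], [12, 155, 168], [14, 142, 163], [15, 142, 163]]
[[14, 157, 117], [10, 173, 103], [5, 194, 121], [3, 195, 171], [3, 194, 185], [6, 182, 170], [12, 154, 162]]
```

```bash
cat >> h.py <<'E'
from scipy.spatial.transform import Rotation as Ro
def go(P,rpy):
    "shift and turn (tool axes) from the sensed pose"
    s=r.sense();R0=Ro.from_euler("xyz",s["tcp_rot"],degrees=True);R1=Ro.from_euler("xyz",rpy,degrees=True)
    print("t",round(s["time"],2),"at",s["tool_pos"].round(1),s["tcp_rot"].round(1),"gap",round(s["finger_gap"],1),"F",s["ft_force"].round(1))
    print("shift",R0.inv().apply(np.array(P)-s["tool_pos"]).round(1),"turn",(R0.inv()*R1).as_rotvec(degrees=True).round(1))
E
python3 -c "
from h import *
go((475,36,320),(180,0,79.7))"
```

```text
t 0.1 at [ 180.  -571.9  249.3] [-179.9   -0.    17.5] gap 85.5 F [-1.1 -0.5 -0.2]
shift [ 463.9 -491.4  -69.8] turn [ -0.1  -0.1 -62.2]
```

>>> carry_out:
  commands:
    - [[30, 93, -98, -70, 0, 0, -12], [30, 186, -197, -70, 0, 0, -22], [30, 240, -250, -70, 0, 0, -32], [30, 285, -300, -70, 0, 0, -42], [30, 325, -345, -70, 0, 0, -52]]
  grip_force: 40

```text
time: 0.72
tool_pos: [313.5, -297.7, 308.7]
tcp_rot: [180.0, -0.0, 69.8]
ft_force: [1.5, 0.4, 0.7]
finger_gap: 30.1
```

```bash
python3 -c "
from h import *
go((475,36,320),(180,0,79.7))"
```

```text
t 0.72 at [ 313.5 -297.7  308.7] [180.   -0.   69.8] gap 30.1 F [1.5 0.4 0.7]
shift [369.   36.1 -11.3] turn [ 0.  -0.  -9.9]
```

>>> carry_out:
  commands:
    - [[30, 62, 6, -11, 0, 0, -5], [30, 124, 12, -11, 0, 0, -8], [30, 186, 18, -11, 0, 0, -10], [30, 248, 24, -11, 0, 0, -10], [30, 310, 30, -11, 0, 0, -10]]

```text
time: 1.35
tool_pos: [450.3, -17.8, 319.6]
tcp_rot: [180.0, 0.0, 79.5]
ft_force: [0.8, -0.7, -0.4]
finger_gap: 29.8
```

>>> carry_out:
  commands:
    - [[30, 50, 6, 0, 0, 0, 0], [30, 50, 6, 0, 0, 0, 0], [30, 50, 6, 0, 0, 0, 0]]

```text
time: 1.72
tool_pos: [464.7, 28.2, 319.3]
tcp_rot: [-179.9, 0.0, 79.5]
ft_force: [0.0, 0.3, 0.6]
finger_gap: 30.0
```

```bash
python3 - <<'E'
from h import *
go((503,31,202),(180,0,79.7))
im=viewer.snapshot("wrist")[:,:,::-1];c=cal("wrist");t=cal("top")
print(c[0][0,0],proj(c,(503,31,202)),ray(c,(320,240)))
cv2.imwrite("pics/w1.png",im); np.savez("w1.npz",K=c[0],R=c[1],t=c[2])
E
```

```text
t 1.73 at [464.7  28.2 319.3] [-179.9    0.    79.5] gap 30.0 F [0.  0.3 0.6]
shift [  9.8  37.3 117.2] turn [-0.1  0.  -0.2]
402.52747869705064 [375.38441589 222.22522179] (array([479.82234782, 110.29074311, 443.57475279]), array([-0.05106834, -0.32999376, -0.94260073]))
```

View pics/w1.png

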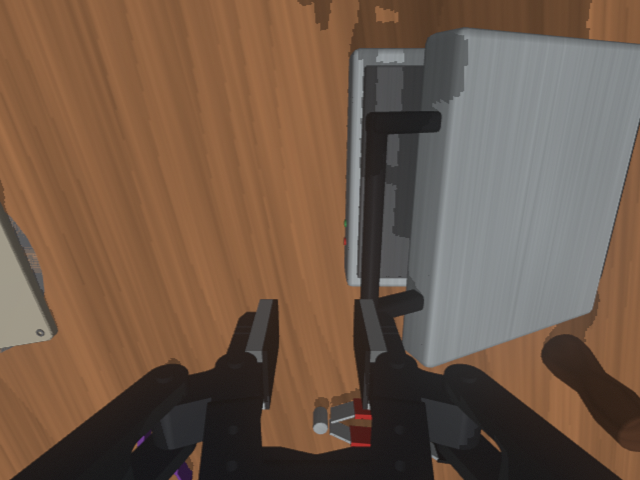

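>>> carry_out:
  commands:
    - [[30, 12, 37, 30, 0, 0, 0], [30, 12, 37, 50, 0, 0, 0], [30, 12, 37, 80, 0, 0, 0], [30, 12, 37, 105, 0, 0, 0], [30, 12, 37, 118, 0, 0, 0]]

```text
time: 2.4
tool_pos: [502.2, 32.2, 200.2]
tcp_rot: [-179.9, 0.0, 79.4]
ft_force: [-0.7, -0.2, 0.3]
finger_gap: 29.7
```

>>> carry_out:
  commands:
    - [[5, 0, 0, 0, 0, 0, 0], [5, 0, 0, 0, 0, 0, 0], [5, 0, 0, 0, 0, 0, 0], [5, 0, 0, 0, 0, 0, 0]]

```text
time: 2.9
tool_pos: [501.1, 32.9, 201.5]
tcp_rot: [-179.7, 0.1, 79.4]
ft_force: [-12.5, -0.7, -0.1]
finger_gap: 10.7
```

```bash
python3 - <<'E'
from h import *
go((503,31,202),(180,0,79.7))
s=r.sense();P=s["tool_pos"];x=np.array([np.cos(np.radians(-10.26)),np.sin(np.radians(-10.26)),0])
H=np.array([707.7,-8.8,95.]);v=P-H;rr=np.hypot(v@x,v[2]);a0=np.arctan2(v[2],-v@x);print(rr,a0)
R0=Ro.from_euler("xyz",s["tcp_rot"],degrees=True)
for a in np.arange(a0,1.45,.05):
    d=240*(x*(np.cos(a0)-np.cos(a))+np.array([0,0,1])*(np.sin(a)-np.sin(a0)));print(round(a,2),R0.inv().apply(d).round(1))
E
```

```text
t 2.9 at [501.1  32.9 201.5] [-1.797e+02  1.000e-01  7.940e+01] gap 10.7 F [-12.5  -0.7  -0.1]
shift [-1.5  2.2 -0.5] turn [-0.3  0.1 -0.3]
236.06945239312967 0.468140704764864
0.47 [0. 0. 0.]
0.52 [  0.    5.6 -10.6]
0.57 [  0.   11.8 -20.9]
0.62 [  0.1  18.4 -30.9]
0.67 [  0.1  25.6 -40.5]
0.72 [  0.1  33.2 -49.8]
0.77 [  0.1  41.2 -58.7]
0.82 [  0.2  49.8 -67.1]
0.87 [  0.2  58.7 -75.2]
0.92 [  0.2  68.  -82.8]
0.97 [  0.3  77.6 -89.9]
1.02 [  0.3  87.7 -96.5]
1.07 [   0.4   98.  -102.6]
1.12 [   0.4  108.6 -108.1]
1.17 [   0.5  119.5 -113.2]
1.22 [   0.5  130.6 -117.7]
1.27 [   0.6  142.  -121.6]
1.32 [   0.6  153.5 -124.9]
1.37 [   0.7  165.2 -127.7]
1.42 [   0.7  177.  -129.9]
```

>>> carry_out:
  commands:
    - [[5, 0, 4, -10, 0, 0, 0], [5, 0, 10, -21, 0, 0, 0], [5, 0, 17, -31, 0, 0, 0], [5, 0, 24, -40, 0, 0, 0], [5, 0, 32, -50, 0, 0, 0]]

```text
time: 3.52
tool_pos: [535.5, 26.6, 252.3]
tcp_rot: [180.0, 0.1, 79.4]
ft_force: [4.4, -5.7, -15.6]
finger_gap: 10.7
```

```bash
python3 -c "
from h import *
go((502+65,32-12,202+82),(180,0,79.7))"
```

```text
t 3.52 at [535.5  26.6 252.3] [1.80e+02 1.00e-01 7.94e+01] gap 10.7 F [  4.4  -5.7 -15.6]
shift [ -0.7  32.1 -31.7] turn [ 0.   0.1 -0.3]
```

>>> carry_out:
  commands:
    - [[5, 0, 8, -9, 0, 0, 0], [5, 0, 17, -17, 0, 0, 0], [5, 0, 26, -25, 0, 0, 0], [5, 0, 35, -33, 0, 0, 0], [5, 0, 44, -40, 0, 0, 0]]

```text
time: 4.15
tool_pos: [578.7, 18.6, 291.0]
tcp_rot: [-179.9, 0.1, 79.4]
ft_force: [3.5, -4.8, -18.1]
finger_gap: 10.9
```

>>> carry_out:
  commands:
    - [[5, 0, 10, -7, 0, 0, 0], [5, 0, 20, -13, 0, 0, 0], [5, 0, 31, -18, 0, 0, 0], [5, 0, 42, -23, 0, 0, 0], [5, 0, 53, -28, 0, 0, 0]]

```text
time: 4.78
tool_pos: [630.3, 9.1, 318.6]
tcp_rot: [-179.8, 0.0, 79.4]
ft_force: [-1.1, -3.7, -16.6]
finger_gap: 10.2
```

```bash
python3 - <<'E'
from h import *
go((502+65,32-12,202+82),(180,0,79.7))
s=r.sense();P=s["tool_pos"];x=np.array([np.cos(np.radians(-10.26)),np.sin(np.radians(-10.26)),0])
v=P-np.array([707.7,-8.8,95.]);print(np.hypot(v@x,v[2]),np.arctan2(v[2],-v@x))
E
```

```text
t 4.78 at [630.3   9.1 318.6] [-179.8    0.    79.4] gap 10.2 F [ -1.1  -3.7 -16.6]
shift [ -0.8 -64.1  34.8] turn [-0.2  0.  -0.3]
237.3008539774075 1.2297559804449996
```

>>> carry_out:
  commands:
    - [[5, 0, 9, -2, 0, 0, 0], [5, 0, 18, -5, 0, 0, 0], [5, 0, 25, -7, 0, 0, 0], [5, 0, 31, -8, 0, 0, 0], [5, 0, 35, -8, 0, 0, 0]]

```text
time: 5.4
tool_pos: [664.9, 2.7, 329.0]
tcp_rot: [-180.0, 0.0, 79.4]
ft_force: [-6.2, -3.8, -1.6]
finger_gap: 10.8
```

>>> carry_out:
  commands:
    - [[5, 0, 2, 0, 0, 0, 0], [5, 0, 2, 0, 0, 0, 0]]

```text
time: 5.65
tool_pos: [667.1, 2.3, 329.4]
tcp_rot: [179.9, 0.0, 79.4]
ft_force: [-3.1, -4.4, -2.9]
finger_gap: 10.3
```

```bash
python3 - <<'E'
from h import *
go((502+65,32-12,202+82),(180,0,79.7))
s=r.sense();P=s["tool_pos"];x=np.array([np.cos(np.radians(-10.26)),np.sin(np.radians(-10.26)),0])
v=P-np.array([707.7,-8.8,95.]);print(np.hypot(v@x,v[2]),np.arctan2(v[2],-v@x))
E
```

```text
t 5.65 at [667.1   2.3 329.4] [179.9   0.   79.4] gap 10.3 F [-3.1 -4.4 -2.9]
shift [  -1.  -101.7   45.3] turn [ 0.1  0.  -0.3]
238.1003252244444 1.3935755893533024
```

>>> carry_out:
  commands:
    - [[5, 0, 3, 0, 0, 0, 0], [5, 0, 6, 0, 0, 0, 0], [5, 0, 8, 0, 0, 0, 0]]

```text
time: 6.02
tool_pos: [667.7, 2.3, 329.3]
tcp_rot: [-179.0, 0.1, 79.5]
ft_force: [-57.0, 1.7, 12.4]
finger_gap: 10.7
```

>>> carry_out:
  commands:
    - [[5, 0, -6, 0, 0, 0, 0], [20, 0, -7, 0, 0, 0, 0], [32, 0, -7, 0, 0, 0, 0], [32, 0, -7, 0, 0, 0, 0], [32, 0, -7, -40, 0, 0, 0]]

```text
time: 6.65
tool_pos: [666.6, 2.9, 363.6]
tcp_rot: [-179.6, 0.0, 79.5]
ft_force: [0.6, 0.8, -0.8]
finger_gap: 31.9
```

```bash
python3 -c "
from h import *
go((470,-310,330),(180,0,-15))"
```

```text
t 6.65 at [666.6   2.9 363.6] [-179.6    0.    79.5] gap 31.9 F [ 0.6  0.8 -0.8]
shift [-343.6 -135.8   34.9] turn [-0.3  0.4 94.5]
```

>>> carry_out:
  commands:
    - [[60, -5, -10, -20, 0, 0, 4], [85, -55, -30, -20, 0, 0, 14], [85, -115, -50, -20, 0, 0, 25], [85, -175, -75, 0, 0, 0, 35], [85, -235, -95, 20, 0, 0, 46]]

```text
time: 7.28
tool_pos: [535.4, -204.0, 351.1]
tcp_rot: [179.9, -0.1, 33.4]
ft_force: [0.7, -0.7, -0.5]
finger_gap: 84.7
```

```bash
python3 -c "
from h import *
go((460,-300,320),(180,0,-15))"
```

```text
t 7.28 at [ 535.4 -204.   351.1] [ 1.799e+02 -1.000e-01  3.340e+01] gap 84.7 F [ 0.7 -0.7 -0.5]
shift [-115.8   38.6   31.1] turn [ 0.1 -0.1 48.4]
```

>>> carry_out:
  commands:
    - [[85, -25, 8, 6, 0, 0, 10], [85, -50, 16, 12, 0, 0, 20], [85, -75, 25, 18, 0, 0, 30], [85, -95, 32, 25, 0, 0, 40], [85, -115, 38, 31, 0, 0, 48]]

```text
time: 7.9
tool_pos: [461.3, -298.8, 319.8]
tcp_rot: [180.0, -0.0, -14.6]
ft_force: [0.2, -0.2, -0.1]
finger_gap: 84.8
```

>>> carry_out:
  commands:
    - [[85, 0, 0, 0, 0, 0, 0], [85, 0, 0, 0, 0, 0, 0]]

```text
time: 8.15
tool_pos: [462.0, -297.8, 320.2]
tcp_rot: [-180.0, -0.1, -14.1]
ft_force: [-0.6, -0.5, 0.2]
finger_gap: 85.5
```

```bash
python3 - <<'E'
from h import *
go((500,-315,60),(180,0,-15))
c=cal("wrist");im=viewer.snapshot("wrist")[:,:,::-1]
cv2.imwrite("pics/w2.png",im); np.savez("w2.npz",K=c[0],R=c[1],t=c[2])
s=viewer.snapshot("top")[:,:,::-1];cv2.imwrite("pics/top2.png",s)
E
```

```text
t 8.15 at [ 462.  -297.8  320.2] [-1.80e+02 -1.00e-01 -1.41e+01] gap 85.5 F [-0.6 -0.5  0.2]
shift [ 40.8   7.4 260.3] turn [-0.  -0.1  0.9]
```

View pics/w2.png

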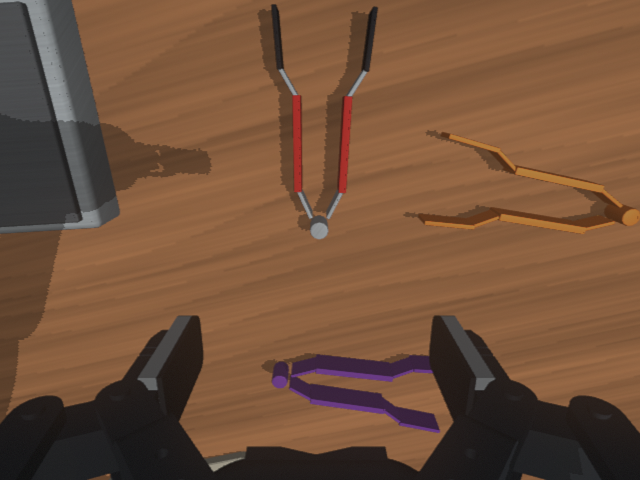

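View pics/top2.png

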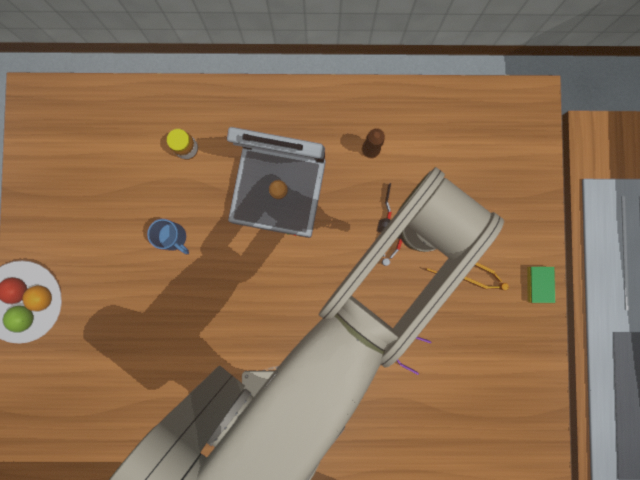

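```bash
python3 - <<'E'
from h import *
d=np.load("w2.npz");w=(d["K"],d["R"],d["t"]);t=cal("top");s=cal("side")
print("pivot",tri(w,(319,228),t,(386,261)),"jaw tips",tri(w,(275,6),t,(388,185)),tri(w,(374,9),t,(421,195)))
pv=onz(w,(319,226),30)
a=[onz(w,p,30) for p in((297,96),(299,192),(348,96),(342,192),(275,7),(374,9),(281,68),(367,70))]
mid=[(a[0]+a[2])/2,(a[1]+a[3])/2,(a[4]+a[5])/2,(a[6]+a[7])/2]
print(pv.round(1));[print(m.round(1),np.linalg.norm(m-pv).round(1),np.degrees(np.arctan2(*(m-pv)[[1,0]])).round(2)) for m in mid]
print(np.linalg.norm(a[0]-a[2]),np.linalg.norm(a[1]-a[3]),np.linalg.norm(a[4]-a[5]))
u=mid[3]-pv;u/=np.linalg.norm(u);print("origin",pv+100*u)
# roll
A=cv2.imread("pics/top2.png");S=cv2.imread("pics/side0.png")
for im,c,(x0,y0,x1,y1) in((A,t,(262,172,295,205)),(S,s,(255,200,285,226))):
    h=cv2.cvtColor(im[y0:y1,x0:x1],cv2.COLOR_BGR2HSV);m=cv2.inRange(h,(5,130,60),(20,255,255));ys,xs=np.nonzero(m)
    p=(xs.mean()+x0,ys.mean()+y0);print("roll",p,m.sum()/255,xs.min()+x0,xs.max()+x0,ys.min()+y0,ys.max()+y0,onz(c,p,95),onz(c,p,88))
E
```

```text
pivot (array([ 412.29311764, -288.56731788,   23.68046454]), np.float64(0.9366187479163572)) jaw tips (array([ 633.57113427, -299.77671591,   -5.59046807]), np.float64(6.596764729530931)) (array([ 620.38534647, -411.29901054,  -98.58712277]), np.float64(8.237438407376827))
[ 416.2 -289.9   30. ]
[ 543.8 -325.2   30. ] 132.4 -15.44
[ 452.  -300.5   30. ] 37.4 -16.38
[ 616.9 -345.1   30. ] 208.1 -15.36
[ 567.  -332.4   30. ] 156.7 -15.72
49.57994247412751 45.0800403842828 90.25577850231194
origin [ 512.45472261 -317.04171633   30.        ]
roll (np.float64(277.712), np.float64(189.188)) 250.0 269 286 181 198 [600.51985341   7.44252904  95.        ] [601.6904325    8.01742248  88.        ]
roll (np.float64(268.6666666666667), np.float64(213.77528089887642)) 267.0 259 278 206 222 [587.88086751  11.65278801  95.        ] [594.92072511   9.47812865  88.        ]
```

```bash
python3 -c "
from h import *
go((509.5,-316,24),(180,0,-15.5))"
```

```text
t 8.25 at [ 462.2 -297.6  320.2] [ 1.80e+02 -1.00e-01 -1.41e+01] gap 85.0 F [-0.8  0.5  0.4]
shift [ 50.1   6.3 296.3] turn [ 0.  -0.1  1.4]
```

>>> carry_out:
  commands:
    - [[85, 30, 4, 50, 0, 0, 1], [85, 50, 6, 105, 0, 0, 1.4], [85, 50, 6, 160, 0, 0, 1.4], [85, 50, 6, 200, 0, 0, 1.4], [85, 50, 6, 220, 0, 0, 1.4]]

```text
time: 8.88
tool_pos: [507.8, -314.7, 97.0]
tcp_rot: [-179.9, 0.2, -15.6]
ft_force: [-0.1, -0.3, 0.7]
finger_gap: 85.2
```

```bash
python3 - <<'E'
from h import *
c=cal("wrist");im=viewer.snapshot("wrist")[:,:,::-1]
cv2.imwrite("pics/w3.png",im); np.savez("w3.npz",K=c[0],R=c[1],t=c[2])
print(proj(c,(509.5,-316,30)))
go((509.5,-316,24),(180,0,-15.5))
E
```

```text
[317.8813504  265.00647839]
t 8.93 at [ 507.1 -314.4   95.4] [-179.9    0.3  -15.6] gap 85.2 F [-1.2  1.4 -1.5]
shift [ 3.1  1.  71.4] turn [-0.1  0.3 -0.1]
```

View pics/w3.png

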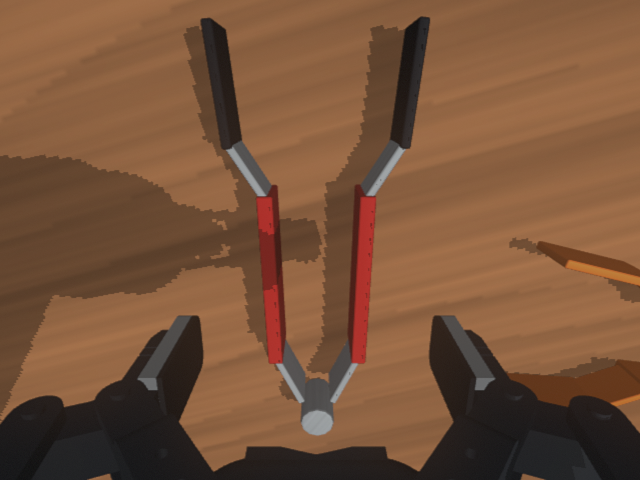

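```bash
python3 - <<'E'
from h import *
L=lambda n:(lambda d:(d["K"],d["R"],d["t"]))(np.load(n))
w,v=L("w2.npz"),L("w3.npz")
for z in(28,30,32):
    f=onz(v,(316.5,197),z);b=onz(v,(317,363),z);u=(f-b)/np.linalg.norm(f-b)
    print(z,f.round(1),b.round(1),np.linalg.norm(f-b),np.degrees(np.arctan2(u[1],u[0])),"origin",(b+60*u).round(1),(f-36*u).round(1))
print(tri(w,(297,96),v,(265,197)),tri(w,(299,192),v,(275,363)),tri(w,(348,96),v,(368,197)))
E
```

```text
28 [ 543.7 -324.8   28. ] [ 450.5 -299.2   28. ] 96.64076616905321 -15.3516084220773 origin [ 508.4 -315.1   28. ] [ 509.  -315.2   28. ]
30 [ 544.2 -324.9   30. ] [ 452.  -299.6   30. ] 95.63873082116014 -15.351608422077273 origin [ 509.8 -315.5   30. ] [ 509.5 -315.4   30. ]
32 [ 544.6 -325.    32. ] [ 453.4 -300.    32. ] 94.63669547326711 -15.351608422077273 origin [ 511.2 -315.8   32. ] [ 509.9 -315.5   32. ]
(array([ 550.1377083 , -300.69122719,   27.43995795]), np.float64(0.8677397742718519)) (array([ 457.98732716, -277.73992939,   30.15963511]), np.float64(1.9750157516040692)) (array([ 537.77195808, -349.02400073,   31.11742096]), np.float64(0.2459964129942225))
```

Confirmed: origin (509.6, −315.5), yaw −15.4, top measured at z≈30. Descend and lightly pinch.

>>> carry_out:
  commands:
    - [[85, 3, 1, 30, 0, 0, 0], [85, 3, 1, 55, 0, 0, 0], [85, 3, 1, 71, 0, 0, 0], [70, 3, 1, 71, 0, 0, 0], [60, 3, 1, 71, 0, 0, 0]]
  grip_force: 20

```text
time: 9.55
tool_pos: [512.1, -318.5, 30.3]
tcp_rot: [180.0, -0.1, -15.7]
ft_force: [0.9, 0.8, 0.6]
finger_gap: 60.2
```

>>> carry_out:
  commands:
    - [[52, 0, 0, 0, 0, 0, 0], [51, 0, 0, 0, 0, 0, 0], [51, 0, 0, 0, 0, 0, 0], [51, 0, 0, -15, 0, 0, 0], [51, 0, 0, -30, 0, 0, 0]]

```text
time: 10.18
tool_pos: [511.1, -318.0, 60.0]
tcp_rot: [180.0, -0.0, -15.7]
ft_force: [-0.7, -0.1, -1.7]
finger_gap: 51.2
```

```bash
python3 - <<'E'
from h import *
go((500,-313,200),(180,0,-10.3))
E
```

```text
t 10.18 at [ 511.1 -318.    60. ] [180.   -0.  -15.7] gap 51.2 F [-0.7 -0.1 -1.7]
shift [ -12.    -1.8 -140. ] turn [ 0.  -0.  -5.4]
```

>>> carry_out:
  commands:
    - [[51, -5, 0, -30, 0, 0, 0], [51, -15, 0, -65, 0, 0, 0], [51, -25, 0, -100, 0, 0, 0], [51, -35, 0, -130, 0, 0, 0], [51, -40, 0, -140, 0, 0, 0]]

```text
time: 10.8
tool_pos: [473.3, -307.9, 202.2]
tcp_rot: [179.9, -0.3, -15.7]
ft_force: [0.2, -0.3, -1.0]
finger_gap: 51.1
```

```bash
python3 - <<'E'
from h import *
go((470,32,200),(180,0,-10.3))
E
```

```text
t 10.8 at [ 473.3 -307.9  202.2] [179.9  -0.3 -15.7] gap 51.1 F [ 0.2 -0.3 -1. ]
shift [ -95.1 -326.4    1.2] turn [ 0.1 -0.3 -5.4]
```

>>> carry_out:
  commands:
    - [[51, -10, -35, 0, 0, 0, 0], [51, -22, -75, 0, 0, 0, -1], [51, -34, -115, 0, 0, 0, -2], [51, -45, -155, 0, 0, 0, -3], [51, -57, -195, 0, 0, 0, -4]]

```text
time: 11.42
tool_pos: [469.9, -102.6, 198.1]
tcp_rot: [-180.0, 0.0, -11.7]
ft_force: [0.3, 0.4, -0.9]
finger_gap: 51.4
```

>>> carry_out:
  commands:
    - [[51, -10, -35, 0, 0, 0, -1], [51, -20, -70, 0, 0, 0, -1.4], [51, -28, -100, 0, 0, 0, -1.4], [51, -34, -123, 0, 0, 0, -1.4], [51, -34, -123, 0, 0, 0, -1.4]]

```text
time: 12.05
tool_pos: [461.5, 24.7, 198.1]
tcp_rot: [-180.0, 0.1, -10.1]
ft_force: [-0.3, -0.3, -1.2]
finger_gap: 51.0
```

```bash
python3 - <<'E'
from h import *
go((518,23,108),(180,0,-10.3))
c=cal("wrist");im=viewer.snapshot("wrist")[:,:,::-1]
cv2.imwrite("pics/w4.png",im); np.savez("w4.npz",K=c[0],R=c[1],t=c[2])
print(proj(c,(601,8,90)),proj(c,(601,8,106)))
E
```

```text
t 12.05 at [461.5  24.7 198.1] [-1.80e+02  1.00e-01 -1.01e+01] gap 51.0 F [-0.3 -0.3 -1.2]
shift [56.  -8.3 90.1] turn [-0.   0.1  0.2]
[299.88482647 -22.29855532] [298.63160582 -32.11341836]
```

View pics/w4.png

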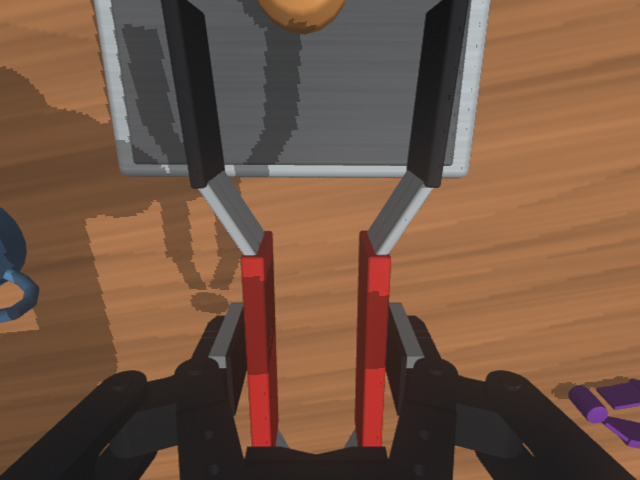

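```bash
python3 - <<'E'
from h import *
d=np.load("w4.npz");c=(d["K"],d["R"],d["t"])
u=np.array([np.cos(np.radians(-10.1)),np.sin(np.radians(-10.1)),0])
for z in(77,85,93): print(z,proj(c,np.array([601,7.5,z])-25*u))
print("obs front",[onz(c,(303,32),z).round(1) for z in(77,85,93)])
P=np.array([461.5,24.7,0]);n=np.array([-u[1],u[0],0])
for p in((205,186),(425,186),(253,257),(377,257)):
    q=onz(c,p,198)-P;print(p,q@u,q@n)
E
```

```text
77 [302.23037536  36.6729353 ]
85 [301.76860109  34.49247181]
93 [301.27296478  32.15211434]
obs front [array([578.6,  11. ,  77. ]), array([577.4,  11. ,  85. ]), array([576.3,  11. ,  93. ])]
(205, 186) 57.35015451733452 34.87428417342376
(425, 186) 57.31023553214257 -33.93976804490531
(253, 257) 33.448674437044254 21.086078676626418
(377, 257) 33.41560369142693 -20.091142540978115
```

>>> carry_out:
  commands:
    - [[51, 25, -4, 0, 0, 0, 0], [51, 50, -7, 0, 0, 0, 0], [51, 56, -7, 25, 0, 0, 0], [51, 56, -7, 45, 0, 0, 0], [51, 56, -7, 60, 0, 0, 0]]

```text
time: 12.72
tool_pos: [517.9, 19.2, 137.2]
tcp_rot: [180.0, 0.1, -10.3]
ft_force: [0.1, 0.3, -1.4]
finger_gap: 51.0
```

```bash
python3 - <<'E'
from h import *
go((517.8,22.1,107),(180,0,-10.1))
c=cal("wrist");im=viewer.snapshot("wrist")[:,:,::-1]
cv2.imwrite("pics/w5.png",im)
print(proj(c,(601.5,7.2,90)))
E
```

```text
t 12.72 at [517.9  19.2 137.2] [ 1.80e+02  1.00e-01 -1.03e+01] gap 51.0 F [ 0.1  0.3 -1.4]
shift [-0.5 -2.8 30.2] turn [ 0.   0.1 -0.2]
[308.41074424  95.25437542]
```

View pics/w5.png

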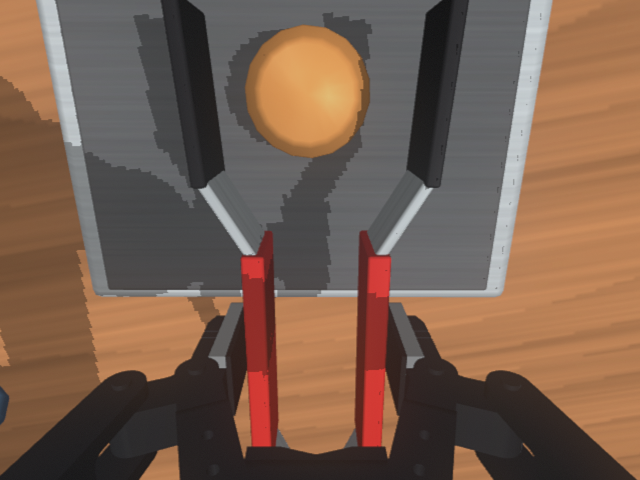

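>>> carry_out:
  commands:
    - [[51, 0, -3, 8, 0, 0, 0], [51, 0, -3, 18, 0, 0, 0], [51, 0, -3, 26, 0, 0, 0], [51, 0, -3, 29, 0, 0, 0], [51, 0, -3, 29, 0, 0, 0]]

```text
time: 13.4
tool_pos: [518.8, 23.2, 109.6]
tcp_rot: [180.0, 0.0, -10.3]
ft_force: [-0.1, 0.7, -1.4]
finger_gap: 50.6
```

```bash
python3 - <<'E'
from h import *
go((517.8,22.1,107),(180,0,-10.1))
c=cal("wrist");im=viewer.snapshot("wrist")[:,:,::-1]
cv2.imwrite("pics/w6.png",im)
h=cv2.cvtColor(im[0:240,200:440],cv2.COLOR_BGR2HSV);m=cv2.inRange(h,(8,130,100),(20,255,255));ys,xs=np.nonzero(m)
print("roll",xs.mean()+200,ys.mean(),xs.min()+200,xs.max()+200,ys.min(),ys.max())
E
```

```text
t 13.4 at [518.8  23.2 109.6] [180.    0.  -10.3] gap 50.6 F [-0.1  0.7 -1.4]
shift [-0.8  1.3  2.6] turn [ 0.   0.  -0.2]
roll 317.9548926278503 89.2018485720611 244 392 10 168
```

>>> carry_out:
  commands:
    - [[50, 0, 0, 3, 0, 0, 0], [46, 0, 0, 3, 0, 0, 0], [43, 0, 0, 3, 0, 0, 0], [41, 0, 0, 3, 0, 0, 0], [39, 0, 0, 3, 0, 0, 0]]
  grip_force: 35

```text
time: 14.08
tool_pos: [518.9, 23.2, 106.8]
tcp_rot: [-180.0, -0.0, -10.3]
ft_force: [0.3, 0.4, -1.1]
finger_gap: 39.2
```

>>> carry_out:
  commands:
    - [[34, 0, 0, 0, 0, 0, 0], [30, 0, 0, 0, 0, 0, 0], [30, 0, 0, 0, 0, 0, 0], [30, 0, 0, 0, 0, 0, 0]]

```text
time: 14.58
tool_pos: [518.9, 23.2, 106.7]
tcp_rot: [-180.0, -0.0, -10.3]
ft_force: [0.1, 0.1, -1.3]
finger_gap: 37.9
```

>>> carry_out:
  commands:
    - [[30, 0, 0, -5, 0, 0, 0], [30, 0, 0, -15, 0, 0, 0], [30, 0, 0, -30, 0, 0, 0], [30, 0, 0, -45, 0, 0, 0], [30, 0, 0, -60, 0, 0, 0]]

```text
time: 15.2
tool_pos: [519.2, 23.2, 168.3]
tcp_rot: [-180.0, -0.1, -10.3]
ft_force: [-0.2, 0.3, -1.9]
finger_gap: 37.8
```

>>> carry_out:
  commands:
    - [[30, -4, 0, -18, 0, 0, 0], [30, -8, 0, -36, 0, 0, 0], [30, -12, 0, -54, 0, 0, 0], [30, -16, 0, -72, 0, 0, 0], [30, -20, 0, -86, 0, 0, 0]]

```text
time: 15.82
tool_pos: [499.1, 26.8, 254.2]
tcp_rot: [-180.0, -0.0, -10.3]
ft_force: [-0.9, 0.0, -1.7]
finger_gap: 37.9
```

>>> carry_out:
  commands:
    - [[30, 0, 0, -4, 0, 0, 0], [30, 0, 0, -5, 0, 0, 0], [30, 0, 0, -5, 0, 0, 0], [30, 0, 0, -5, 0, 0, 0]]

```text
time: 16.32
tool_pos: [498.9, 26.8, 256.9]
tcp_rot: [180.0, 0.1, -10.3]
ft_force: [0.1, -0.4, -2.1]
finger_gap: 37.6
```

```bash
python3 - <<'E'
from h import *
go((517.8,22.1,107),(180,0,-10.1))
a=viewer.snapshot("wrist")[:,:,::-1];b=viewer.snapshot("side")[:,:,::-1]
cv2.imwrite("pics/end.png",np.hstack([cv2.resize(a,(400,300)),b[90:390,140:540]]))
print(r.sense()["qd"].round(2))
E
```

```text
t 16.32 at [498.9  26.8 256.9] [ 1.80e+02  1.00e-01 -1.03e+01] gap 37.6 F [ 0.1 -0.4 -2.1]
shift [ 19.6   1.2 149.9] turn [ 0.   0.1 -0.2]
[ 0.11 -0.19 -0.28  0.04  0.08 -0.03]
```

View pics/end.png

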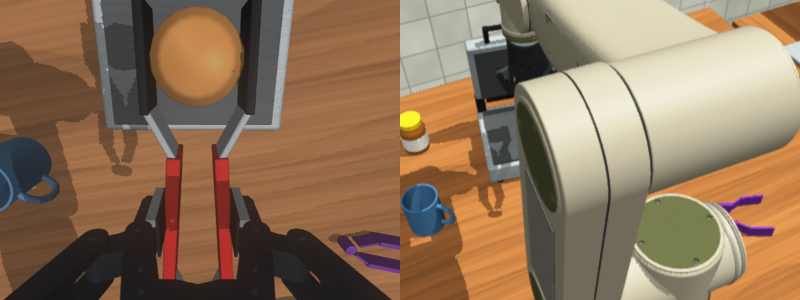

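```bash
python3 -c "
from bench import r
print(r.hand_in())"
```

```text
the job is handed in; nothing more can be done
None
```

The job is done and handed in at about 16.3 s. The grill lid is open at its stop, and the red tongs are holding the roll in the air. Handing in reported no verdict.

- **Lid:** I gripped the handle from above and swung the lid back at about 0.4 rad/s. At the stop the wrist force rose to about 57 N. I then released the handle, and the later pictures show the lid still upright.
- **Tongs and roll:** I pinched the tongs to about 51 mm and lowered the open jaws over the roll. I then closed them on it with a 35 N grip limit and lifted 150 mm, backing off 20 mm from the lid.

The last checks before handing in:

- **Roll:** the wrist picture shows the roll between both jaws. The finger gap held at 37.6 to 37.9 mm through the lift, and the vertical force was about 2.1 N, which fits the weight of the tongs plus the roll.
- **Height:** the tool is at 257 mm, so the roll's underside is about 220 mm above the worktop.
- **Bystanders:** in the last picture the mug and jar stand where they were. The pepper mill was not in that view, but the arm did not go near it.

Some measurements disagreed a little:

- The hinge position came out a few millimetres off, giving a handle radius of 236 to 238 mm instead of 240.
- The finger gap reads about 1.5 mm smaller than the known sizes.
- Triangulating the tongs' jaw tips against the top view gave impossible heights. I used their handle ends instead, which measured 27 to 31 mm high.

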